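# Bring the raking lamp round the corner of the light panel

### The arm

A 7-joint arm with a two-finger parallel gripper is mounted at the origin on the work surface. World frame = base frame: x ahead of the robot, y to its left, z up, the work surface at z = 0. Lengths are in mm, angles in rad, forces in N, time in s.
With the tool pointing down it reaches from about 425 to 875 mm from the base axis. Payload 4.7 kg.
Tool frame: the origin (TCP) lies midway between the tips of the shut fingers; the grasp point (between the pads) lies grip_point_offset behind it (grip_point_offset is the distance from the TCP to the grasp point, in mm); y points along the fingers, x is the direction in which the jaws open and shut, and the axes are right-handed (so a half turn about y gives the same grasp; the last joint's range is limited). The gripper opens to 85 mm and grips with 20 to 120 N. Pads are 22 mm wide; open, the fingers measure 114 mm over their backs; the gripper's body (76 mm by 85 mm) begins 54 mm behind the grasp point. The pads swing forward as they close: fully open they stand 13 mm farther back than shut.
Start: joints at [-1.183, 0.321, -0.07, 1.45, 0.023, 1.371, -0.057], TCP at [237.379, 605.125, 231.349] pointing down, gripper open.
Joint ranges: [-2.86, 2.86], [-0.3, 2.09], [-1.38, 1.24], [0.06, 2.45], [-1.56, 4.7], [0.09, 2.05], [-2.69, 2.69]. Speed limits (rad/s): [2.57, 2.57, 3.14, 3.14, 3.14, 3.14, 3.14].

### API

Orientations are given as a unit quaternion [x, y, z, w].
In Python, from rig import * gives the robot as it stands. The module is installed in compiled form; this text tells all that it offers. Calls block until the motion is done:
- move_ptp(position, orientation): joint-space move of the TCP to a pose.
- move_linear(position, velocity=150, ori=None): straight line of the TCP; ori=None keeps the orientation; velocity is the mean speed in mm/s.
- move_j(angles): joint-space move.
- gripper_to(opening, newtons=None): finger opening in mm; newtons is the grip in N (None keeps the last); returns when the fingers have stopped.
- hold(seconds).
- solve_ik(position, orientation): joint angles nearest the present ones, or None.
- get_obs(): the state.
- capture(name): name is "scene" or "top" or "wrist"; returns the picture (480x640x3 uint8, blue, green, red); there is no depth.
- calibration(name): a dict with "camera_matrix" (3x3 intrinsics, pixels), "position" and "orientation" of the camera in the world. Camera axes: x right, y up, looking along -z (the intrinsics and any distortion apply to the point x, -y, -z); pixel columns grow to the right and rows downward; lengths in mm; the calibration is good to about 2 mm. A picture is of the moment at which its call begins: read the wrist's pose just before it. calibration takes no time and is no camera call; for the wrist camera it gives the pose at the moment of the call.
A pose or a line that the arm cannot do raises PlanningError and nothing moves.
- finish_job(): hands the job in, once; it reports no verdict.
The state is a dict: "t": time; "joint_pos": joint angles; "qvel": joint speeds; "tau": joint torques, N m; "eef_pos": TCP position; "tcp_rot": TCP orientation; "contact_force": force on the tool from outside, world axes, zero at the start; "torque": the same for the moment, N m; "finger_gap": finger opening in mm.
Only numpy, scipy, OpenCV 4.12 (cv2) and the standard library are available. Lean on these libraries where they do the work, as an engineer would, in place of code of your own. Each camera call takes 0.05 s, during which the arm holds its last target.

### The job

Fully draw the bolt that bars the lamp carriage, then slide the carriage along its groove, round the bend, and press it home against the end stop's set screw, wherever that meets it, with a short, steady push of about 10 N on the stop (over and above what it takes to slide the carriage). Keep the carriage in its groove all the way, never lifted or tipped, and go gently: rails and stop must never feel more than 20 N from it. Leave the bolt drawn, the carriage resting against the screw, and the other things where they are.

Things in the scene. Friction and masses are not known exactly. Their poses are not given: they have to be found in the camera images.
- guide: Fixed white light panel 372 x 352 x 8 mm with a paper sheet and an L-shaped groove with a rounded corner. Origin: centre of the bend, at table height; z up. Leg 1 of the groove: centre line y = +85 mm, from x = -205 to 0; then a quarter circle of radius 85 mm about the origin from (0, 85) to (85, 0); leg 2: x = +85 mm, from y = 0 to -175. Its place and yaw vary.
- rails: The two fixed aluminium rails of the groove, each 6 mm wide and 12 mm high; origin and axes as guide. The groove between them is 21 mm wide; its floor is the panel's top, 8 mm above the table; the rails' tops are 20 mm above the table.
- carriage: Grey loose lamp carriage, 0.35 to 0.7 kg. Origin: underside, midway between its two round feet (18 mm wide, 15 mm high, at x = +28 and -28 mm) that run in the groove. x: travel direction. Body 84 x 40 x 24 mm, 15 to 39 mm above the origin, above the rails. It starts in leg 1, x along guide +x, middle 80 to 108 mm before the bend; it ends with x along guide -y. Sliding takes about 1 to 7 N.
- knob (a point): Top centre of the round black knob on the carriage's middle, 24 mm diameter, 20 mm high, from 39 to 59 mm above the underside. Pushed high the carriage may tip: hold the knob, or push low on the rear face.
- rear (a point): Middle of the carriage body's flat rear face (x = -42 mm, 27 mm above its underside). The groove behind it is free, so closed fingers fit there above the rails. In the bend both feet keep to the groove's centre line, so the carriage's middle runs about 5 mm inside it.
- nose (a point): Middle of the carriage body's front face (x = +42 mm, 27 mm above its underside), which meets the stop's set screw.
- stop: Dark steel bridge across leg 2, 66 mm wide, 14 mm thick, 40 mm high, clamped; its place along the leg varies. Origin: panel's top, groove centre line, plane of the face that looks along guide +y; axes as the guide's. A 12 mm thick set screw, 27 mm above the origin, sticks out of that face by 1 to 16 mm, set differently each time and not reported: its tip is the stop, to be found by feel; it does not yield.
- bolt (a joint): Steel bolt across leg 1 in front of the carriage: 0 shut, 0.055 m fully drawn; slides along guide +y (outwards, away from the sheet) with about 3 N and stays where left. Bar 10 x 10 mm, 26 to 36 mm above the table, at guide x = -25 mm; shut, its inner end is at guide y = 63 mm. Draw it fully: the carriage's tail swings out to guide y = 109 mm in the bend.
- bolt_peg (a point): Top centre of the bolt's upright round peg, 12 mm diameter, standing on the bar from 36 to 67 mm above the table; moves with the bolt. Shut: guide (-25, 129) mm. Pinch it from above and pull outwards. Two fixed cheeks, tops 40 mm above the table, flank the bar out to 14 mm either side in guide x, from guide y = 115 to 143 mm.
- weight: Bystander on the sheet: brass disc weight, 38 mm diameter, 26 mm high; origin at its underside.
- folder: Bystander on the sheet: white smoothing stick, 130 x 20 x 5 mm; origin at its underside.
- block: Bystander on the panel: small dark wood block, 50 x 35 x 22 mm; origin at its underside.
- spray: Bystander: green spray bottle with black head, 183 mm high; origin at its underside.
- brush_jar: Bystander: ceramic jar with brushes, about 225 mm high; origin at its underside.
- bowl: Bystander: white paste bowl, 110 mm wide; origin at its underside.
- brush: Bystander: brush lying on the table left of the panel; origin at its underside.
- tub: Bystander: small white tub, 64 mm wide, 60 mm high; origin at its underside.
Things that resemble listed ones, but are neither listed nor needed, are in the scene too. Leave any blue or turquoise look-alike of the carriage alone.

How it is judged (in metres and radians):
On the way, in this order (a step that is already met when the one before it is completed fails the run):
1. the bolt is drawn by more than 48 mm (value of joint bolt above 0.048 m), for 0.1 s.
2. the carriage is round the bend: its middle has passed into leg 2, heading along it (y of carriage in the frame of guide below -0.025 m and x of carriage in the frame of guide above 0.079 m).
3. the carriage is pressed home against the stop with more than 6 N for 0.2 s (y of nose in the frame of stop between -0.004 and 0.02 m and x of nose in the frame of stop between -0.005 and 0.005 m and angle between the x axis of carriage and the y axis of guide, either way round below 0.12 rad and contact force between carriage and stop above 6 N), for 0.2 s.
At the end, for the whole second after the job is handed in: The bolt is drawn by more than 48 mm; the carriage stands upright in leg 2 of the groove, at rest and let go, nose against the stop's set screw (at most 20 mm from the bridge's face), within 5 mm of the groove's middle, and in line with the leg within 0.12 rad (y of nose in the frame of stop between -0.004 and 0.02 m and x of nose in the frame of stop between -0.005 and 0.005 m and angle between the x axis of carriage and the y axis of guide, either way round below 0.12 rad and value of joint bolt above 0.048 m and linear speed of carriage below 0.01 m/s and height (world z) of carriage below 0.012 m and angle between carriage's own z axis and vertical below 0.05 rad); the robot touches nothing.
It fails at once if the carriage presses on the rails with more than 20 N (contact force between carriage and rails above 20 N).
It fails at once if the carriage presses on the stop with more than 20 N (contact force between carriage and stop above 20 N).
It fails at once if the carriage is lifted more than 8 mm or tipped more than 0.2 rad (height (world z) of carriage above 0.016 m or angle between carriage's own z axis and vertical above 0.2 rad).
It fails at once if another thing is moved by more than 20 mm (distance of any of weight, folder, block, spray, brush_jar, bowl, brush, tub from where it was at the start of the episode above 0.02 m).
It also fails if it takes over 67 s, if anything falls off the work surface, if the arm or the gripper's body presses on something with over 40 N, if the wrist force passes 120 N, or if a joint passes its speed limit or range.

## Working session

There is one attempt and no reset: what is moved stays moved. The work goes in short steps, each a Python script; the robot and the scene stay as the last script left them, time stands still between calls to the robot, and variables do not carry over. Pictures are saved under pics/ and viewed, and the job is handed in when it is done.

```bash
mkdir -p pics; ls; python3 - <<'E'
from rig import *
import cv2
o=get_obs();print({k:(v if not hasattr(v,'round') else v) for k,v in o.items()})
for n in("scene","top","wrist"):
    c=calibration(n);print(n,c)
    cv2.imwrite(f"pics/{n}0.png",capture(n))
E
```

```text
pics
{'t': 0.0, 'joint_pos': array([-1.18288114,  0.32182042, -0.07003529,  1.45165448,  0.02259757,
        1.37078385, -0.05689098]), 'qvel': array([ 7.36115117e-05,  1.42060985e-04, -1.08318982e-03,  4.08204826e-04,
        2.00115152e-03,  1.49167940e-03,  1.90699656e-03]), 'tau': array([ 3.13948876e-04, -4.93580711e+01, -3.82355908e-01, -3.14323533e+01,
        1.28858551e-02,  1.16180250e-02,  2.42240924e-05]), 'eef_pos': array([237.24256157, 604.59585284, 230.2350781 ]), 'tcp_rot': array([ 0.58460979,  0.39785221, -0.39890493, -0.5837978 ]), 'contact_force': array([0.55838998, 0.45527735, 0.53962698]), 'torque': array([-0.01231797, -0.00371764, -0.00046719]), 'finger_gap': 85.32537308071346}
scene {'camera_matrix': array([[459.31155896,   0.        , 322.31258401],
       [  0.        , 459.31155896, 237.89159294],
       [  0.        ,   0.        ,   1.        ]]), 'position': array([ 969.0742749 , -502.60547638,  917.63526554]), 'orientation': array([0.28803608, 0.11719226, 0.34071816, 0.88724987])}
top {'camera_matrix': array([[492.61281193,   0.        , 319.56114693],
       [  0.        , 492.61281193, 240.80683644],
       [  0.        ,   0.        ,   1.        ]]), 'position': array([ 399.32643916,  -28.44143666, 1524.71537819]), 'orientation': array([ 0.03599812, -0.04332776, -0.70286832,  0.70908601])}
wrist {'camera_matrix': array([[419.14896826,   0.        , 318.35906784],
       [  0.        , 419.14896826, 241.9561835 ],
       [  0.        ,   0.        ,   1.        ]]), 'position': array([174.03730214, 628.7308678 , 371.45206745]), 'orientation': array([-0.1111554 , -0.07499351,  0.55877481,  0.8184077 ])}
```

View pics/scene0.png

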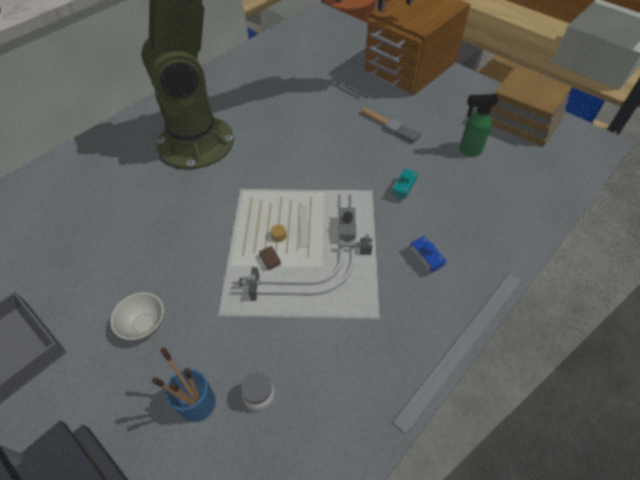

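View pics/top0.png

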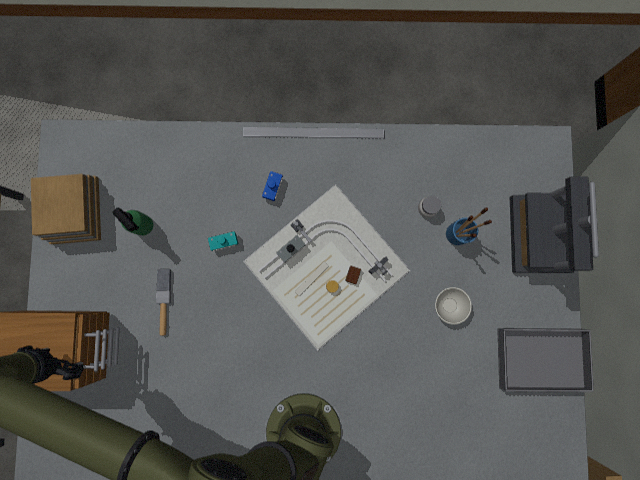

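View pics/wrist0.png

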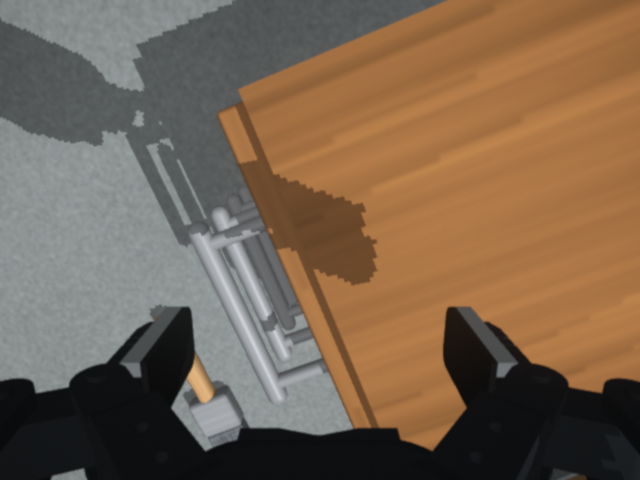

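```bash
cat > h.py <<'E'
import numpy as np, cv2
from scipy.spatial.transform import Rotation as R
def ray(c,uv):
    K=c["camera_matrix"];x=(uv[0]-K[0,2])/K[0,0];y=(uv[1]-K[1,2])/K[1,1]
    return R.from_quat(c["orientation"]).apply([x,-y,-1.])
def onz(c,uv,z):
    d=ray(c,uv);p=c["position"];return p+d*(z-p[2])/d[2]
def proj(c,P):
    q=R.from_quat(c["orientation"]).inv().apply(np.atleast_2d(P)-c["position"])
    K=c["camera_matrix"];return np.c_[K[0,2]+K[0,0]*q[:,0]/-q[:,2],K[1,2]-K[1,1]*q[:,1]/-q[:,2]]
E
python3 - <<'E'
from rig import *
from h import *
c=calibration("top")
im=cv2.imread("pics/top0.png")
cv2.imwrite("pics/topc.png",cv2.resize(im[170:360,230:430],None,fx=3.9,fy=3.0*1.0+.1,interpolation=cv2.INTER_CUBIC) if 0 else cv2.resize(im[175:355,220:440],None,fx=3.3,fy=3.3,interpolation=cv2.INTER_CUBIC))
for uv in[(336,186),(410,271),(318,350),(245,262)]: print(uv,onz(c,uv,8))
q=get_obs()["tcp_rot"];print(R.from_quat(q).as_matrix().round(3))
cw=calibration("wrist"); T=R.from_quat(q).inv(); print(T.apply(cw["position"]-get_obs()["eef_pos"]),(T*R.from_quat(cw["orientation"])).as_matrix().round(3))
E
```

```text
(336, 186) [743.97186882 -93.66975873   8.        ]
(410, 271) [ 479.30139239 -323.12300953    8.        ]
(318, 350) [238.14927226 -41.48933805   8.        ]
(245, 262) [502.54219579 185.52193758   8.        ]
[[ 0.365 -0.    -0.931]
 [ 0.931 -0.001  0.365]
 [-0.001 -1.    -0.   ]]
[  -0.90544263 -141.1135792    67.61770292] [[ 1.    -0.001 -0.   ]
 [-0.     0.266 -0.964]
 [ 0.001  0.964  0.266]]
```

View pics/topc.png

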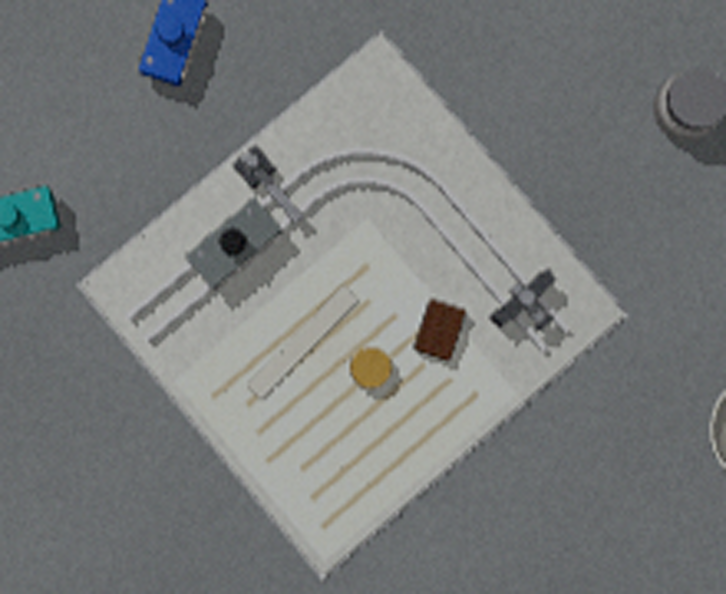

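```bash
cat >> h.py <<'E'
def ori(a):
    x=np.array([np.cos(a),np.sin(a),0]);y=np.array([0,0,-1.]);return R.from_matrix(np.c_[x,y,np.cross(x,y)]).as_quat()
E
python3 - <<'E'
import rig
print([n for n in dir(rig) if not n.startswith('__')]); print(getattr(rig,'grip_point_offset',None))
from rig import *
from h import *
yaw=-0.857
for a in (yaw,yaw+np.pi,yaw+np.pi/2,yaw-np.pi/2):
  for p in ([600,80,58],[600,80,300],[640,-60,58],[500,-200,58]):
    print(round(a,2),p,solve_ik(p,ori(a)))
E
```

```text
['PlanningError', 'calibration', 'capture', 'finish_job', 'get_obs', 'grip_point_offset', 'gripper_to', 'hold', 'move_j', 'move_linear', 'move_ptp', 'solve_ik']
18.700000000000003
-0.86 [600, 80, 58] [-0.60371865  0.40061739  0.51964906  1.77149086 -0.22793433  1.02946519
 -0.85690133]
-0.86 [600, 80, 300] [-0.62678749  0.21517388  0.53872657  1.47910519 -0.11024418  1.47760731
 -0.94497791]
-0.86 [640, -60, 58] [-0.44802319  0.50416366  0.64558926  1.67644769 -0.33683506  1.07465374
 -0.55678728]
-0.86 [500, -200, 58] [-0.44355894  0.33647638  0.89609193  1.94582372 -0.3107583   1.00313103
 -0.26178935]
2.28 [600, 80, 58] [-0.43326734  0.37528299  0.30936413  1.76522733 -0.13123879  1.02122858
  2.20921417]
2.28 [600, 80, 300] [-0.50599946  0.20583299  0.39198867  1.47479838 -0.07850894  1.476473
  2.1705158 ]
2.28 [640, -60, 58] [-0.31619201  0.46752923  0.4688628   1.67159471 -0.23577195  1.05889721
  2.51020241]
2.28 [500, -200, 58] [ 1.18107169  0.41684349 -0.99393984  1.89223641  0.40219451  1.04905952
  2.30443834]
0.71 [600, 80, 58] [-0.53227929  0.38772237  0.430693    1.76891972 -0.18574044  1.0250547
  0.68091444]
0.71 [600, 80, 300] [-0.55574271  0.20904056  0.45205256  1.47660162 -0.09117609  1.47681711
  0.61009631]
0.71 [640, -60, 58] [-0.4260713   0.49671883  0.61552036  1.67566392 -0.3188151   1.07131191
  1.00075215]
0.71 [500, -200, 58] [-0.4280348   0.33033321  0.87637705  1.94543049 -0.3004816   1.00116621
  1.30026804]
-2.43 [600, 80, 58] [-0.9962159   0.59218605  1.06758889  1.78358578 -0.5752364   1.11705711
 -2.16208086]
-2.43 [600, 80, 300] [-1.01750487  0.31369321  1.06549536  1.49082308 -0.27415265  1.497827
 -2.3807748 ]
-2.43 [640, -60, 58] [-0.7193702   0.68096322  1.06527149  1.68512496 -0.64172964  1.1685222
 -1.91074917]
-2.43 [500, -200, 58] [-0.57488645  0.40944371  1.07283703  1.94886359 -0.42039176  1.02940208
 -1.74045359]
```

```bash
python3 - <<'E'
from rig import *
from h import *
import pickle
p=get_obs()["eef_pos"]
move_linear([p[0],p[1],330],200)
move_ptp([605,-20,300],ori(-0.857)); hold(0.3)
c=calibration("wrist"); im=capture("wrist")
pickle.dump(c,open("w1.pkl","wb")); cv2.imwrite("pics/w1.png",im)
o=get_obs();print(o["t"],o["eef_pos"],o["contact_force"])
E
```

```text
3.7083 [604.99767793 -19.78131249 299.96293879] [-0.22187167  0.57727099 -0.05132731]
```

View pics/w1.png

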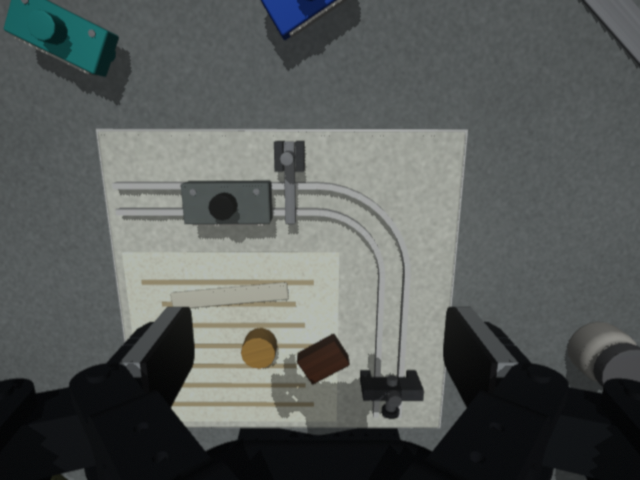

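```bash
python3 - <<'E'
import cv2
im=cv2.imread("pics/w1.png")
cv2.imwrite("pics/w1a.png",cv2.resize(im[120:250,100:300],None,fx=4,fy=4,interpolation=cv2.INTER_CUBIC))
cv2.imwrite("pics/w1b.png",cv2.resize(im[170:300,280:480],None,fx=4,fy=4,interpolation=cv2.INTER_CUBIC))
cv2.imwrite("pics/w1c.png",cv2.resize(im[290:430,300:480],None,fx=4,fy=4,interpolation=cv2.INTER_CUBIC))
E
```

```text
(no output)
```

View pics/w1a.png

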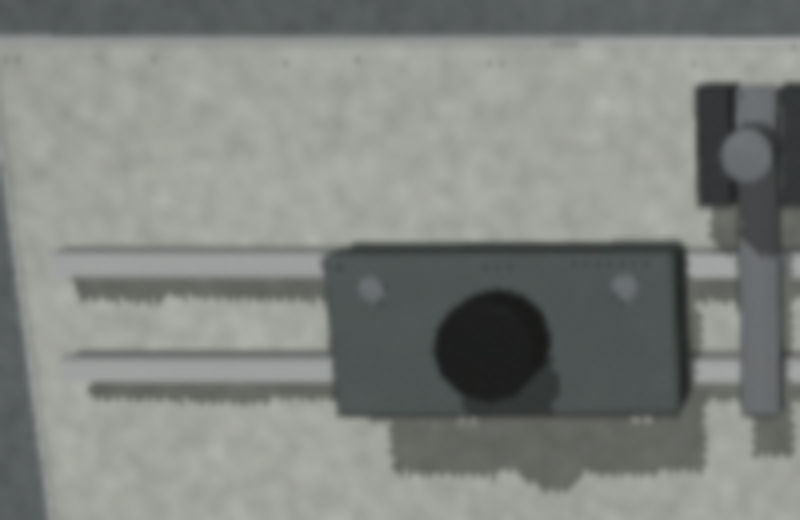

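View pics/w1b.png

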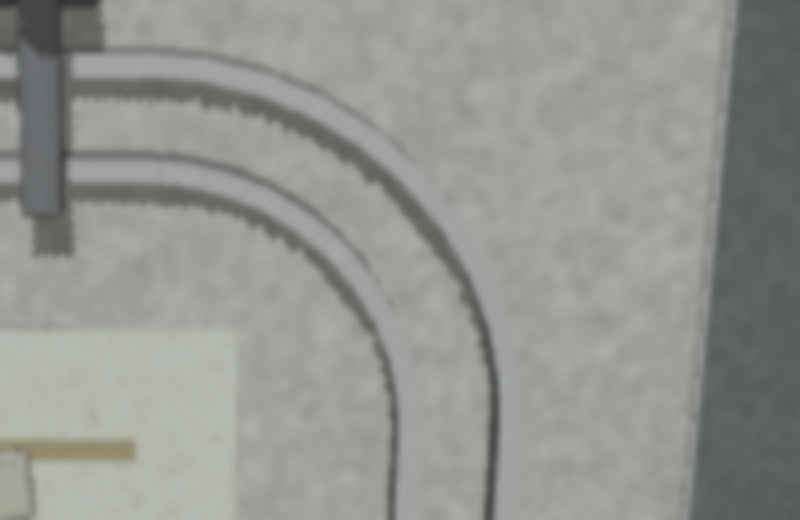

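View pics/w1c.png

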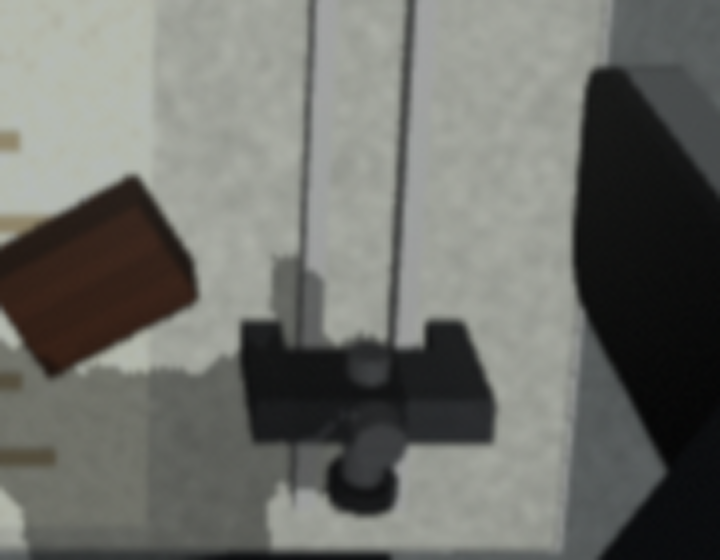

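```bash
cat > fit.py <<'E'
from h import *
import pickle
from scipy.optimize import least_squares
c=pickle.load(open("w1.pkl","rb"))
def px(o,p): return (o[0]+(p[0]+.5)/4-.5,o[1]+(p[1]+.5)/4-.5)
A=(100,120);B=(280,170);C=(300,290)
Y=[(A,(200,252),101.5),(A,(200,277),95.5),(A,(200,356),74.5),(A,(200,382),68.5),(B,(100,54),101.5),(B,(100,80),95.5),(B,(100,159),74.5),(B,(100,185),68.5)]
X=[(B,(398,480),68.5),(B,(418,480),74.5),(B,(497,480),95.5),(B,(516,480),101.5),(C,(311,100),68.5),(C,(407,100),95.5),(A,(56,264),-205),(A,(66,370),-205)]
W=lambda l:np.array([onz(c,px(o,p),20)[:2] for o,p,_ in l])
WY,WX=W(Y),W(X);ty=np.array([t[2] for t in Y]);tx=np.array([t[2] for t in X])
def g(q,P):
    d=P-q[:2];return np.c_[d@[np.cos(q[2]),np.sin(q[2])],d@[-np.sin(q[2]),np.cos(q[2])]]
f=lambda q:np.r_[g(q,WY)[:,1]-ty,g(q,WX)[:,0]-tx]
s=least_squares(f,[560,-60,-.857]);q=s.x
if __name__=="__main__":
    print(q,f(q).round(2));np.save("guide.npy",q)
    def w(P):
        P=np.atleast_2d(np.asarray(P,float));k,s_=np.cos(q[2]),np.sin(q[2])
        return np.c_[q[0]+k*P[:,0]-s_*P[:,1],q[1]+s_*P[:,0]+k*P[:,1],P[:,2]]
    im=cv2.imread("pics/w1.png");big=cv2.resize(im[120:420,80:480],None,fx=2,fy=2,interpolation=cv2.INTER_CUBIC)
    def dr(P,col):
        p=proj(c,w(P));p=((p-[80,120]+.5)*2-.5)
        cv2.polylines(big,[np.round(p*8).astype(int)],False,col,1,cv2.LINE_AA,3)
    th=np.linspace(np.pi/2,0,30)
    for r in(68.5,74.5,95.5,101.5): dr([[-205,r,20]]+[[r*np.cos(t),r*np.sin(t),20] for t in th]+[[r,-175,20]],(0,0,255))
    bx=lambda x0,x1,y0,y1,z:[[x0,y0,z],[x1,y0,z],[x1,y1,z],[x0,y1,z],[x0,y0,z]]
    dr(bx(-30,-20,63,129,36),(0,255,0)); dr([[-25+6*np.cos(t),129+6*np.sin(t),67] for t in np.linspace(0,6.3,20)],(0,255,0))
    dr(bx(-39,-11,115,143,40),(255,0,0))
    cv2.imwrite("pics/fit.png",big)
    # carriage knob top center, stop
    print("knob",g(q,np.array([onz(c,px(A,(492,343)),67)[:2]])))
    for p in[(328,258),(682,246),(338,415),(686,413)]: print("body",g(q,np.array([onz(c,px(A,p),47)[:2]])))
    print("peg",g(q,np.array([onz(c,px(A,(746,155)),67)[:2]])))
    for p in[(243,322),(463,322),(250,398),(494,396),(253,442),(494,441)]: print("stop z48",g(q,np.array([onz(c,px(C,p),48)[:2]])))
E
python3 fit.py
```

```text
[534.40803324 -76.7557081   -0.86551521] [-0.42 -0.71  0.08 -0.68  0.63  0.09  0.89  0.12  0.27 -0.35 -0.11 -1.
 -0.23 -0.97  1.54  0.85]
knob [[-84.13611196  87.43156101]]
body [[-126.23175075  103.56077867]]
body [[-43.01644542 107.20327531]]
body [[-126.72115817   65.7602724 ]]
body [[-42.87990815  67.09299112]]
peg [[-26.28930296 129.79143446]]
stop z48 [[ 48.83840373 -92.00742465]]
stop z48 [[107.2567687  -91.41690982]]
stop z48 [[  51.57060627 -115.15792445]]
stop z48 [[ 117.20994612 -113.87533708]]
stop z48 [[  52.90153845 -128.85864253]]
stop z48 [[ 118.27985443 -127.8821417 ]]
```

View pics/fit.png

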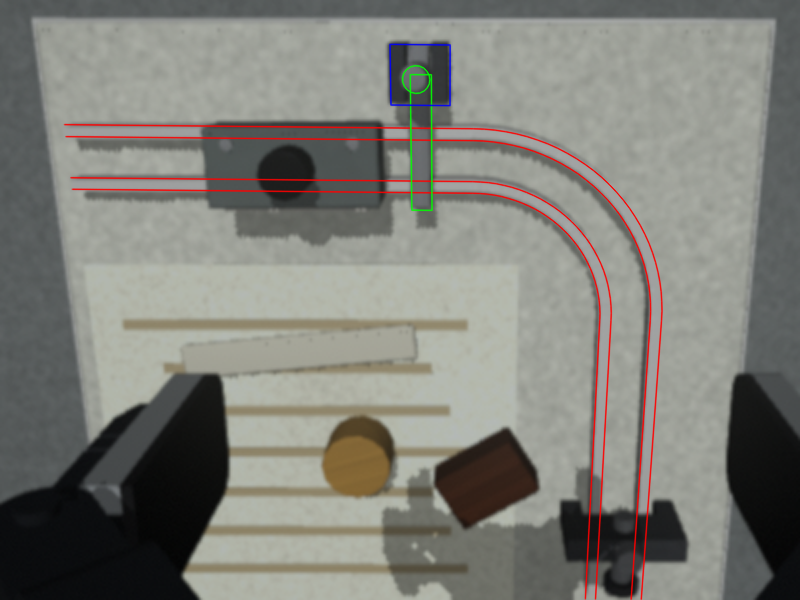

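```bash
cat >> h.py <<'E'
import os
def G():
    return np.load("guide.npy")
def gw(x,y,z):
    q=G();k,s=np.cos(q[2]),np.sin(q[2]);return np.array([q[0]+k*x-s*y,q[1]+s*x+k*y,z])
def wg(p):
    q=G();k,s=np.cos(q[2]),np.sin(q[2]);d=np.asarray(p)-[q[0],q[1],0];return np.array([k*d[0]+s*d[1],-s*d[0]+k*d[1],d[2]])
def fg(f):
    q=G();k,s=np.cos(q[2]),np.sin(q[2]);return np.array([k*f[0]+s*f[1],-s*f[0]+k*f[1],f[2]])
E
cat > st.py <<'E'
from rig import *
from h import *
def st(tag=""):
    o=get_obs();print(tag,round(o["t"],2),"g",wg(o["eef_pos"]).round(2),"F",fg(o["contact_force"]).round(2),"gap",round(o["finger_gap"],1),"T",o["torque"].round(2));return o
E
python3 - <<'E'
from st import *
a=G()[2]+np.pi/2
gripper_to(40,20)
move_ptp(gw(-25.6,129.5,120),ori(a)); st()
c=calibration("wrist");im=capture("wrist");cv2.imwrite("pics/w2.png",im)
move_linear(gw(-25.6,129.5,45),60); st("down")
c=calibration("wrist");im=capture("wrist");cv2.imwrite("pics/w3.png",im)
gripper_to(0,30); st("grip")
E
```

```text
5.55 g [-25.16 129.7  120.56] F [ 0.92  0.38 -0.02] gap 40.2 T [-0.03 -0.01  0.02]
down 7.0 g [-25.36 129.82  45.51] F [-0.19  0.28  0.93] gap 39.9 T [0.01 0.03 0.01]
grip 7.42 g [-25.52 130.46  45.4 ] F [ 0.15  2.58 -0.15] gap 10.9 T [ 0.25 -0.45 -0.01]
```

View pics/w3.png

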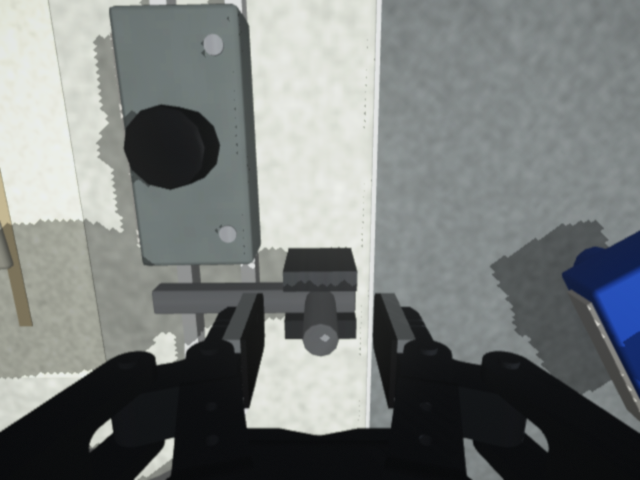

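```bash
python3 - <<'E'
from st import *
for d in (20,40,50,54,56):
    move_linear(gw(-25.6,129.8+d,45),50); o=st(d)
c=calibration("wrist");im=capture("wrist");cv2.imwrite("pics/w4.png",im)
E
```

```text
20 7.97 g [-25.66 149.99  45.33] F [-1.25 -0.75  5.29] gap 10.8 T [ 0.11  0.31 -0.01]
40 8.53 g [-25.79 170.22  45.33] F [-1.78 -0.25  5.3 ] gap 11.0 T [0.21 0.32 0.06]
50 8.88 g [-25.84 180.31  45.39] F [-1.31 -0.28  5.  ] gap 10.6 T [ 0.21  0.28 -0.02]
54 9.12 g [-25.86 183.89  45.38] F [-2.03 -0.92  5.84] gap 10.7 T [ 0.16  0.51 -0.  ]
56 9.38 g [-25.91 185.44  45.36] F [-1.66 -2.36  7.14] gap 10.4 T [0.06 0.68 0.02]
```

View pics/w4.png

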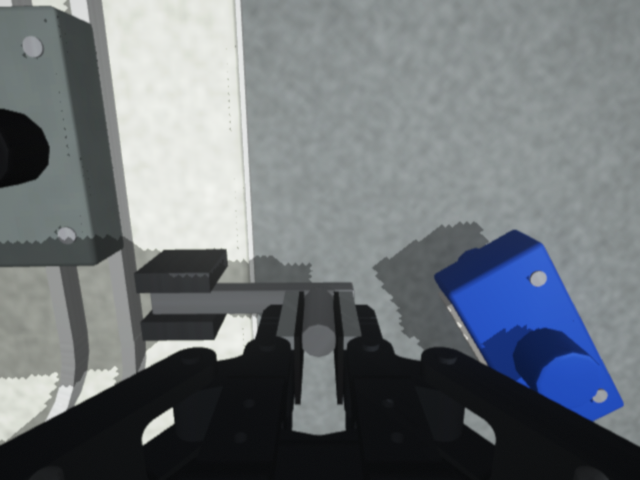

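```bash
python3 - <<'E'
from st import *
import pickle
gripper_to(28,20); st("open")
move_linear(gw(-25.6,185.5,140),120)
a=G()[2]
gripper_to(44)
move_ptp(gw(-84.5,86,140),ori(a)); hold(0.3);st()
c=calibration("wrist");im=capture("wrist");cv2.imwrite("pics/w5.png",im);pickle.dump(c,open("w5.pkl","wb"))
E
```

```text
open 9.73 g [-25.61 185.46  44.4 ] F [-0.78  0.5   0.88] gap 27.8 T [ 0.02  0.06 -0.01]
 12.68 g [-84.39  86.05 139.97] F [ 0.71 -0.25 -1.11] gap 43.9 T [-0.   -0.05  0.02]
```

View pics/w5.png

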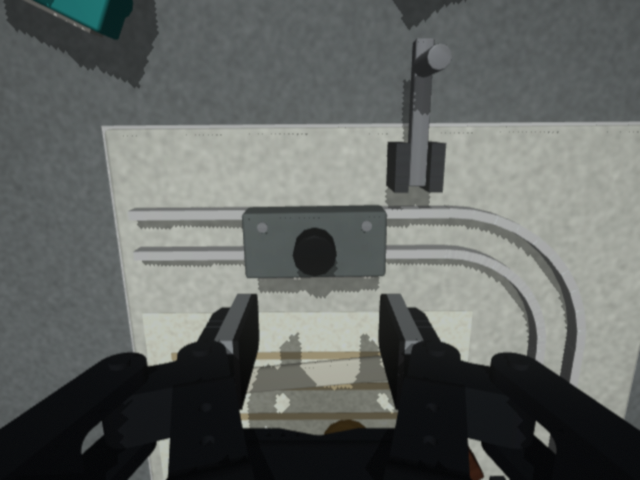

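```bash
python3 - <<'E'
import cv2
im=cv2.imread("pics/w5.png")
cv2.imwrite("pics/w5a.png",cv2.resize(im[180:310,210:410],None,fx=4,fy=4,interpolation=cv2.INTER_CUBIC))
E
```

```text
(no output)
```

View pics/w5a.png

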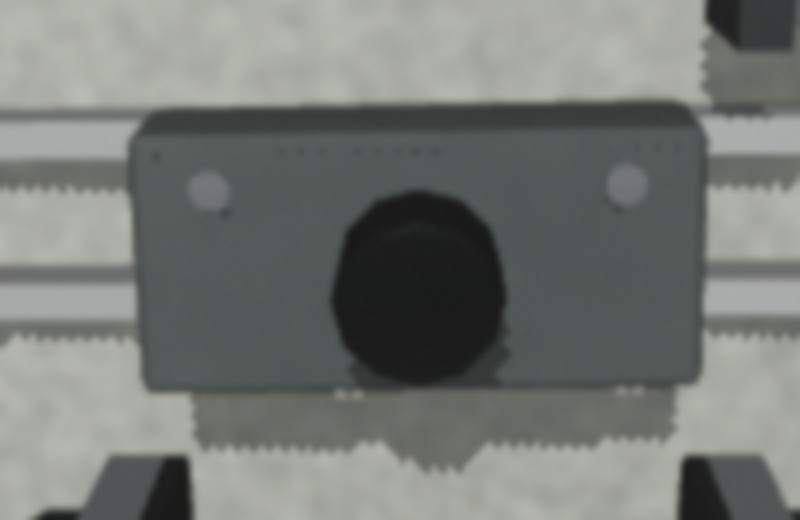

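```bash
python3 - <<'E'
from st import *
import pickle
c=pickle.load(open("w5.pkl","rb"))
P=lambda p,z:wg(onz(c,(210+(p[0]+.5)/4-.5,180+(p[1]+.5)/4-.5),z)).round(2)
print("knob",P((419,302),67))
for p in[(132,137),(706,128),(148,390),(698,382)]:print("body",P(p,47))
for p in[(60,121),(60,160),(60,282),(60,320),(750,112),(750,154),(750,277),(750,316)]:print("rail",P(p,20))
E
```

```text
knob [-86.38  86.05  67.  ]
body [-127.35  104.37   47.  ]
body [-45.78 105.75  47.  ]
body [-126.77   66.16   47.  ]
body [-45.28  67.5   47.  ]
rail [-143.58  101.4    20.  ]
rail [-143.95   95.09   20.  ]
rail [-145.13   74.83   20.  ]
rail [-145.51   68.36   20.  ]
rail [-34.5  102.95  20.  ]
rail [-34.15  96.18  20.  ]
rail [-33.12  75.79  20.  ]
rail [-32.78  69.16  20.  ]
```

```bash
cat > path.py <<'E'
import numpy as np
from scipy.optimize import brentq
L=85*np.pi/2
def cl(s):
    if s<0: return np.array([s,85.])
    if s<L: t=s/85; return np.array([85*np.sin(t),85*np.cos(t)])
    return np.array([85.,-(s-L)])
def pose(sf):
    "front foot arc -> middle(x,y), heading angle"
    f=cl(sf); sr=brentq(lambda s:np.linalg.norm(f-cl(s))-56,sf-70,sf-50); r=cl(sr)
    m=(f+r)/2;d=f-r;return m,np.arctan2(d[1],d[0])
E
python3 - <<'E'
from st import *
import path
# refine guide yaw slightly, keeping bend-centre leg fits: rotate about point mid of tracks
q=G();q[2]+=0.003;np.save("guide.npy",q)
p=gw(-86.2,85.8,0); print(wg(get_obs()["eef_pos"]))
for sf in(-58,0,30,80,120,160,220): 
    m,h=path.pose(sf);w=gw(*m,51);s=solve_ik(w,ori(G()[2]+h));print(sf,m.round(1),round(h,2),None if s is None else s.round(2))
move_linear(gw(-86.2,85.7,51),80,ori(G()[2])); st("down")
gripper_to(0,20);st("grip");hold(.3);st()
cv2.imwrite("pics/w6.png",capture("wrist"))
E
```

```text
[-84.15052728  86.25256697 139.92182395]
-58 [-86.  85.] 0.0 [-0.69  0.3   0.64  1.93 -0.22  0.98 -0.81]
0 [-28.  85.] 0.0 [-0.6   0.39  0.67  1.84 -0.28  1.01 -0.68]
30 [ 1.5 82.4] -0.09 [-0.57  0.43  0.69  1.8  -0.32  1.03 -0.71]
80 [45.7 66. ] -0.61 [-0.53  0.49  0.76  1.75 -0.39  1.05 -1.11]
120 [70.6 38.1] -1.08 [-0.51  0.51  0.81  1.75 -0.42  1.06 -1.49]
160 [82.4  1.4] -1.48 [-0.51  0.51  0.88  1.79 -0.45  1.06 -1.81]
220 [ 85.  -58.5] -1.57 [-0.49  0.45  0.93  1.87 -0.42  1.03 -1.82]
down 13.99 g [-85.88  86.14  51.59] F [-0.29 -0.27  1.03] gap 44.1 T [ 0.   -0.08 -0.01]
grip 14.3 g [-86.11  86.12  51.59] F [-0.34  0.1   2.91] gap 22.9 T [ 0.13  0.18 -0.01]
 14.6 g [-86.12  86.16  51.59] F [-0.96  0.19  6.69] gap 23.2 T [0.08 0.26 0.01]
```

View pics/w6.png

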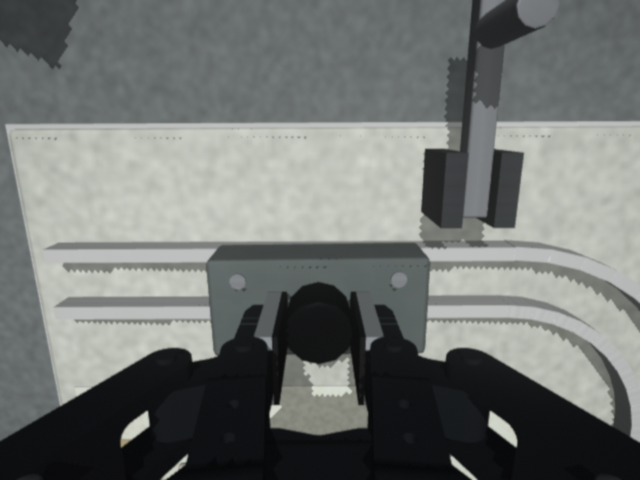

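```bash
cat > run.py <<'E'
from st import *
import path,json,sys
Z=51.3
def tick(sf,e,dz,v):
    m,h=path.pose(sf); n=np.array([-np.sin(h),np.cos(h)]); xy=m+e*n
    move_linear(gw(xy[0],xy[1],Z+dz),v,ori(G()[2]+h))
    o=get_obs();F=fg(o["contact_force"]);t=np.array([np.cos(h),np.sin(h)])
    T=fg(o["torque"])
    return o,F[:2]@t,F[:2]@n,F[2],T,h
def run(s0,s1,ds,v,e,dz=0.,k=0.1,lim=11):
    s=s0
    while s<s1-1e-6:
        s=min(s+ds,s1)
        o,ft,fn,fz,T,h=tick(s,e,dz,v)
        p=wg(o["eef_pos"]);m,_=path.pose(s);n=np.array([-np.sin(h),np.cos(h)]);tt=np.array([np.cos(h),np.sin(h)])
        d=p[:2]-m
        print(f"{o['t']:.2f} s={s:.0f} e={e:.2f} act(t,n)=({d@tt:.2f},{d@n:.2f}) z={p[2]:.1f} Ft={ft:.1f} Fn={fn:.1f} Fz={fz:.1f} Tz={T[2]:.2f} gap={o['finger_gap']:.1f}")
        if abs(fn)>1.5: e+=np.clip(k*fn,-.5,.5)
        if abs(fn)>lim or abs(ft)>lim or abs(fz)>15: print("STOP");break
    json.dump([s,e,dz],open("state.json","w"));return s,e
E
python3 - <<'E'
from run import *
run(-58.2,-40,3,30,0.7)
E
```

```text
14.90 s=-55 e=0.70 act(t,n)=(-1.06,1.26) z=51.6 Ft=-4.1 Fn=-0.2 Fz=5.5 Tz=-0.02 gap=22.9
15.15 s=-52 e=0.70 act(t,n)=(-1.46,1.46) z=51.6 Ft=-4.6 Fn=-0.1 Fz=6.5 Tz=-0.04 gap=23.0
15.40 s=-49 e=0.70 act(t,n)=(-1.50,1.60) z=51.6 Ft=-4.7 Fn=-0.5 Fz=6.1 Tz=-0.02 gap=23.0
15.65 s=-46 e=0.70 act(t,n)=(-1.51,1.65) z=51.6 Ft=-4.9 Fn=-0.1 Fz=5.3 Tz=0.01 gap=23.4
15.90 s=-43 e=0.70 act(t,n)=(-1.50,1.70) z=51.6 Ft=-3.6 Fn=0.8 Fz=5.4 Tz=0.02 gap=23.1
16.15 s=-40 e=0.70 act(t,n)=(-1.52,1.70) z=51.6 Ft=-5.0 Fn=0.4 Fz=5.7 Tz=0.04 gap=23.3
16.40 s=-40 e=0.70 act(t,n)=(-1.72,1.73) z=51.6 Ft=-4.6 Fn=0.4 Fz=5.9 Tz=-0.04 gap=23.1
```

```bash
python3 - <<'E'
from run import *
run(-40,30,4,35,0.4)
E
```

```text
16.67 s=-36 e=0.40 act(t,n)=(-1.30,1.43) z=51.6 Ft=-4.1 Fn=0.6 Fz=5.5 Tz=0.04 gap=22.8
16.93 s=-32 e=0.40 act(t,n)=(-1.18,1.37) z=51.6 Ft=-5.3 Fn=1.7 Fz=5.5 Tz=-0.04 gap=23.2
17.20 s=-28 e=0.57 act(t,n)=(-1.09,1.49) z=51.6 Ft=-4.0 Fn=0.4 Fz=6.6 Tz=0.06 gap=23.1
17.47 s=-24 e=0.57 act(t,n)=(-1.13,1.48) z=51.6 Ft=-4.8 Fn=0.4 Fz=6.4 Tz=-0.01 gap=23.0
17.73 s=-20 e=0.57 act(t,n)=(-1.18,1.49) z=51.6 Ft=-4.3 Fn=1.9 Fz=5.2 Tz=0.02 gap=22.7
18.00 s=-16 e=0.76 act(t,n)=(-1.17,1.68) z=51.6 Ft=-5.0 Fn=0.4 Fz=6.4 Tz=-0.03 gap=22.9
18.27 s=-12 e=0.76 act(t,n)=(-1.16,1.68) z=51.6 Ft=-4.0 Fn=0.1 Fz=5.4 Tz=0.03 gap=22.8
18.53 s=-8 e=0.76 act(t,n)=(-1.17,1.69) z=51.6 Ft=-4.0 Fn=0.4 Fz=6.2 Tz=0.06 gap=23.1
18.80 s=-4 e=0.76 act(t,n)=(-1.15,1.69) z=51.6 Ft=-3.7 Fn=0.8 Fz=6.3 Tz=0.07 gap=22.8
19.07 s=0 e=0.76 act(t,n)=(-1.19,1.73) z=51.6 Ft=-4.3 Fn=0.1 Fz=5.8 Tz=0.11 gap=22.8
19.33 s=4 e=0.76 act(t,n)=(-1.16,1.73) z=51.6 Ft=-4.4 Fn=0.9 Fz=6.0 Tz=-0.03 gap=22.7
19.60 s=8 e=0.76 act(t,n)=(-1.16,1.76) z=51.6 Ft=-3.8 Fn=1.2 Fz=6.1 Tz=0.01 gap=23.1
19.87 s=12 e=0.76 act(t,n)=(-1.11,1.80) z=51.6 Ft=-4.9 Fn=1.9 Fz=5.7 Tz=-0.00 gap=22.8
20.13 s=16 e=0.94 act(t,n)=(-1.11,2.01) z=51.6 Ft=-4.0 Fn=1.4 Fz=6.1 Tz=-0.00 gap=22.9
20.40 s=20 e=0.94 act(t,n)=(-1.00,2.02) z=51.6 Ft=-3.8 Fn=1.3 Fz=5.3 Tz=-0.00 gap=23.0
20.67 s=24 e=0.94 act(t,n)=(-0.85,2.02) z=51.6 Ft=-3.6 Fn=1.5 Fz=5.3 Tz=-0.03 gap=22.9
20.93 s=28 e=0.94 act(t,n)=(-0.79,2.01) z=51.6 Ft=-3.6 Fn=1.4 Fz=6.6 Tz=-0.03 gap=22.8
21.18 s=30 e=0.94 act(t,n)=(-1.16,2.06) z=51.6 Ft=-4.4 Fn=0.8 Fz=5.4 Tz=0.05 gap=23.2
```

```bash
python3 - <<'E'
from run import *
run(30,82,4,35,0.94)
cv2.imwrite("pics/w7.png",capture("wrist"))
E
```

```text
21.43 s=34 e=0.94 act(t,n)=(-0.71,1.95) z=51.7 Ft=-4.1 Fn=1.0 Fz=5.1 Tz=-0.02 gap=22.9
21.69 s=38 e=0.94 act(t,n)=(-0.66,1.93) z=51.6 Ft=-3.0 Fn=1.1 Fz=5.6 Tz=-0.09 gap=22.8
21.95 s=42 e=0.94 act(t,n)=(-0.60,1.89) z=51.6 Ft=-3.5 Fn=1.3 Fz=4.8 Tz=-0.06 gap=22.8
22.21 s=46 e=0.94 act(t,n)=(-0.54,1.83) z=51.6 Ft=-3.3 Fn=0.9 Fz=5.6 Tz=-0.05 gap=23.0
22.47 s=50 e=0.94 act(t,n)=(-0.47,1.81) z=51.6 Ft=-3.2 Fn=1.2 Fz=5.0 Tz=-0.04 gap=23.0
22.73 s=54 e=0.94 act(t,n)=(-0.39,1.78) z=51.6 Ft=-3.8 Fn=1.5 Fz=5.3 Tz=-0.06 gap=22.7
22.98 s=58 e=0.94 act(t,n)=(-0.37,1.74) z=51.6 Ft=-3.8 Fn=0.9 Fz=4.4 Tz=-0.06 gap=22.6
23.24 s=62 e=0.94 act(t,n)=(-0.32,1.68) z=51.6 Ft=-3.0 Fn=1.3 Fz=4.5 Tz=-0.06 gap=22.9
23.50 s=66 e=0.94 act(t,n)=(-0.28,1.70) z=51.6 Ft=-3.7 Fn=1.6 Fz=4.0 Tz=-0.07 gap=23.0
23.76 s=70 e=1.10 act(t,n)=(-0.25,1.82) z=51.6 Ft=-3.4 Fn=1.2 Fz=5.6 Tz=-0.11 gap=23.0
24.02 s=74 e=1.10 act(t,n)=(-0.22,1.78) z=51.6 Ft=-3.4 Fn=1.2 Fz=4.1 Tz=-0.04 gap=23.1
24.27 s=78 e=1.10 act(t,n)=(-0.18,1.80) z=51.6 Ft=-3.6 Fn=0.6 Fz=4.1 Tz=-0.14 gap=22.8
24.53 s=82 e=1.10 act(t,n)=(-0.21,1.77) z=51.6 Ft=-2.8 Fn=0.9 Fz=5.5 Tz=-0.11 gap=22.8
```

View pics/w7.png

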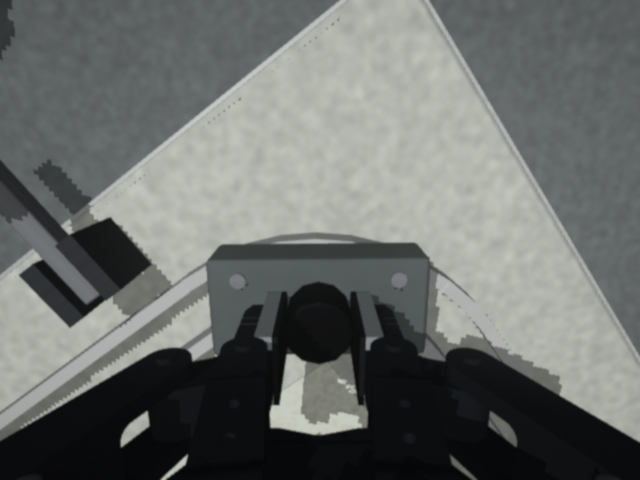

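```bash
python3 - <<'E'
from run import *
run(82,170,4,35,1.1)
E
```

```text
24.84 s=86 e=1.10 act(t,n)=(-0.33,1.73) z=51.6 Ft=-3.2 Fn=0.5 Fz=5.0 Tz=-0.05 gap=22.6
25.10 s=90 e=1.10 act(t,n)=(-0.25,1.71) z=51.6 Ft=-4.0 Fn=0.6 Fz=5.6 Tz=-0.07 gap=23.0
25.36 s=94 e=1.10 act(t,n)=(-0.26,1.69) z=51.6 Ft=-3.5 Fn=1.6 Fz=5.1 Tz=-0.07 gap=22.8
25.62 s=98 e=1.26 act(t,n)=(-0.88,1.77) z=51.6 Ft=-4.3 Fn=0.0 Fz=6.1 Tz=-0.05 gap=22.8
25.88 s=102 e=1.26 act(t,n)=(-1.16,1.76) z=51.6 Ft=-4.2 Fn=-0.5 Fz=4.9 Tz=0.02 gap=23.1
26.13 s=106 e=1.26 act(t,n)=(-0.83,1.78) z=51.6 Ft=-4.3 Fn=0.1 Fz=5.7 Tz=-0.02 gap=22.9
26.39 s=110 e=1.26 act(t,n)=(-1.12,1.69) z=51.6 Ft=-4.1 Fn=-0.6 Fz=6.3 Tz=-0.05 gap=22.6
26.65 s=114 e=1.26 act(t,n)=(-1.32,1.63) z=51.6 Ft=-5.3 Fn=-0.5 Fz=5.5 Tz=-0.05 gap=23.3
26.91 s=118 e=1.26 act(t,n)=(-1.12,1.65) z=51.6 Ft=-4.5 Fn=-0.7 Fz=5.7 Tz=-0.07 gap=22.8
27.17 s=122 e=1.26 act(t,n)=(-1.36,1.66) z=51.6 Ft=-5.2 Fn=-0.3 Fz=5.6 Tz=-0.06 gap=22.8
27.43 s=126 e=1.26 act(t,n)=(-1.55,1.56) z=51.6 Ft=-6.1 Fn=-0.2 Fz=5.3 Tz=-0.01 gap=22.9
27.68 s=130 e=1.26 act(t,n)=(-1.40,1.54) z=51.6 Ft=-4.6 Fn=-1.6 Fz=5.6 Tz=-0.06 gap=23.1
27.94 s=134 e=1.10 act(t,n)=(-1.47,1.42) z=51.6 Ft=-4.6 Fn=-0.7 Fz=4.7 Tz=-0.07 gap=22.9
28.20 s=138 e=1.10 act(t,n)=(-1.40,1.35) z=51.6 Ft=-6.6 Fn=-1.7 Fz=5.7 Tz=-0.05 gap=23.2
28.46 s=142 e=0.93 act(t,n)=(-1.09,1.19) z=51.6 Ft=-5.2 Fn=-0.2 Fz=5.8 Tz=-0.03 gap=22.6
28.73 s=146 e=0.93 act(t,n)=(-1.02,1.18) z=51.6 Ft=-4.4 Fn=-0.8 Fz=5.2 Tz=-0.07 gap=23.0
28.99 s=150 e=0.93 act(t,n)=(-0.93,1.17) z=51.6 Ft=-4.9 Fn=-1.0 Fz=5.3 Tz=-0.05 gap=23.0
29.26 s=154 e=0.93 act(t,n)=(-0.82,1.14) z=51.6 Ft=-4.5 Fn=-1.5 Fz=5.7 Tz=-0.01 gap=22.7
29.52 s=158 e=0.93 act(t,n)=(-0.76,1.18) z=51.6 Ft=-4.6 Fn=-1.4 Fz=5.1 Tz=-0.06 gap=23.2
29.79 s=162 e=0.93 act(t,n)=(-0.69,1.14) z=51.6 Ft=-3.4 Fn=-1.6 Fz=5.3 Tz=-0.09 gap=23.1
30.06 s=166 e=0.77 act(t,n)=(-0.46,1.09) z=51.6 Ft=-4.0 Fn=-1.9 Fz=5.0 Tz=-0.02 gap=23.3
30.32 s=170 e=0.58 act(t,n)=(-0.24,0.99) z=51.6 Ft=-5.0 Fn=-0.8 Fz=5.3 Tz=-0.08 gap=23.0
```

```bash
python3 - <<'E'
from run import *
s,e=run(170,206,4,35,0.5)
s,e=run(206,240,1,15,e,lim=8.0)
E
```

```text
30.59 s=174 e=0.50 act(t,n)=(-0.13,0.96) z=51.6 Ft=-4.0 Fn=-1.3 Fz=5.5 Tz=-0.01 gap=23.0
30.86 s=178 e=0.50 act(t,n)=(-0.09,0.98) z=51.6 Ft=-2.9 Fn=-0.7 Fz=5.6 Tz=-0.01 gap=23.1
31.12 s=182 e=0.50 act(t,n)=(-0.03,1.01) z=51.6 Ft=-5.0 Fn=-1.4 Fz=5.2 Tz=-0.05 gap=22.9
31.39 s=186 e=0.50 act(t,n)=(0.00,1.00) z=51.6 Ft=-4.1 Fn=-1.1 Fz=5.6 Tz=0.00 gap=23.0
31.66 s=190 e=0.50 act(t,n)=(0.01,1.00) z=51.6 Ft=-4.1 Fn=0.4 Fz=6.3 Tz=0.00 gap=22.9
31.93 s=194 e=0.50 act(t,n)=(0.03,0.98) z=51.6 Ft=-3.1 Fn=-1.0 Fz=6.0 Tz=-0.01 gap=22.8
32.19 s=198 e=0.50 act(t,n)=(0.03,1.04) z=51.6 Ft=-3.4 Fn=-1.8 Fz=6.0 Tz=0.01 gap=22.9
32.46 s=202 e=0.32 act(t,n)=(0.19,0.93) z=51.6 Ft=-2.9 Fn=-1.2 Fz=5.0 Tz=-0.02 gap=23.2
32.73 s=206 e=0.32 act(t,n)=(0.25,0.96) z=51.6 Ft=-3.6 Fn=0.3 Fz=5.5 Tz=0.01 gap=22.9
32.98 s=207 e=0.32 act(t,n)=(-0.27,0.97) z=51.6 Ft=-4.6 Fn=-0.5 Fz=4.2 Tz=-0.03 gap=23.2
33.23 s=208 e=0.32 act(t,n)=(-0.38,0.96) z=51.6 Ft=-4.5 Fn=-0.3 Fz=4.6 Tz=0.03 gap=23.2
33.48 s=209 e=0.32 act(t,n)=(-0.39,0.93) z=51.6 Ft=-3.9 Fn=0.5 Fz=4.4 Tz=0.01 gap=22.8
33.73 s=210 e=0.32 act(t,n)=(-0.41,0.92) z=51.6
[... 1281 characters left out ...]
25 e=0.32 act(t,n)=(-0.30,0.98) z=51.6 Ft=-4.8 Fn=-0.6 Fz=5.6 Tz=0.02 gap=22.8
37.73 s=226 e=0.32 act(t,n)=(-0.33,0.98) z=51.6 Ft=-3.9 Fn=0.1 Fz=5.4 Tz=-0.01 gap=22.4
37.98 s=227 e=0.32 act(t,n)=(-0.30,1.00) z=51.6 Ft=-4.4 Fn=-0.1 Fz=5.8 Tz=-0.01 gap=23.1
38.23 s=228 e=0.32 act(t,n)=(-0.33,0.99) z=51.6 Ft=-4.6 Fn=0.4 Fz=5.4 Tz=0.00 gap=23.3
38.48 s=229 e=0.32 act(t,n)=(-0.32,0.97) z=51.6 Ft=-3.7 Fn=-0.0 Fz=5.3 Tz=0.01 gap=23.0
38.73 s=230 e=0.32 act(t,n)=(-1.13,0.95) z=51.6 Ft=-6.0 Fn=-0.3 Fz=4.4 Tz=-0.02 gap=23.1
38.98 s=231 e=0.32 act(t,n)=(-2.07,0.94) z=51.7 Ft=-6.8 Fn=0.8 Fz=3.7 Tz=0.04 gap=23.1
39.23 s=232 e=0.32 act(t,n)=(-3.01,0.87) z=51.7 Ft=-10.0 Fn=-0.2 Fz=3.1 Tz=0.00 gap=23.1
STOP
```

```bash
python3 - <<'E'
from run import *
gripper_to(0,40)
def mean():
    A=[]
    for i in range(3):
        hold(0.03);o=get_obs();A.append(fg(o["contact_force"]))
    return np.mean(A,0),o
print(mean()[0])
s=232.;e=.32
while s<237:
    s+=.5
    tick(s,e,0,5);F,o=mean();t=R.from_quat(o["tcp_rot"]).as_matrix()[:,1]
    print(s,round(o["t"],2),F.round(2),wg(o["eef_pos"]).round(2),t.round(3))
    if F[1]>14: break
hold(.5);st("held")
cv2.imwrite("pics/w8.png",capture("wrist"));cv2.imwrite("pics/s8.png",capture("scene"))
E
```

```text
[0.65216306 8.88400187 3.14163399]
232.5 39.89 [ 0.57 10.17  3.75] [ 85.9  -67.52  51.82] [ 0.005  0.001 -1.   ]
233.0 40.24 [ 0.67 10.64  2.93] [ 85.91 -67.52  51.88] [ 0.005  0.001 -1.   ]
233.5 40.59 [ 1.07 11.27  2.92] [ 85.85 -67.55  51.9 ] [ 0.006  0.002 -1.   ]
234.0 40.94 [ 1.15 12.83  2.39] [ 85.81 -67.61  51.9 ] [ 0.006  0.002 -1.   ]
234.5 41.29 [ 0.85 13.46  2.03] [ 85.79 -67.67  51.93] [ 0.007  0.002 -1.   ]
235.0 41.64 [ 1.12 13.73  2.37] [ 85.8  -67.65  52.01] [ 0.007  0.003 -1.   ]
235.5 41.99 [ 0.67 14.93  1.95] [ 85.78 -67.72  52.06] [ 0.008  0.003 -1.   ]
held 42.49 g [ 85.76 -67.69  52.04] F [ 0.79 15.42  1.46] gap 22.2 T [ 2.   -2.59 -0.  ]
```

View pics/w8.png

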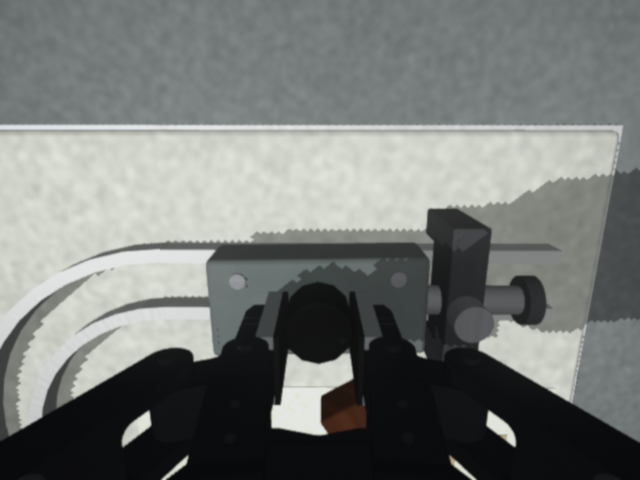

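```bash
python3 - <<'E'
from run import *
s=235.5;e=.32
while s>226:
    s-=1.
    tick(s,e,0,8);F=[]
    for i in range(3): hold(.02);F.append(fg(get_obs()["contact_force"]))
    F=np.mean(F,0);p=wg(get_obs()["eef_pos"]);print(s,F.round(2),p.round(2))
    if F[1]<3: break
gripper_to(46,20);hold(.2);st("open")
m,h=path.pose(s);x=get_obs()["eef_pos"]
move_linear([x[0],x[1],150],100);st("up")
cv2.imwrite("pics/w9.png",capture("wrist"))
import pickle;
x=get_obs()["eef_pos"];
E
```

```text
234.5 [ 0.53 12.91  2.28] [ 85.81 -67.64  51.98]
233.5 [ 0.75 11.52  2.73] [ 85.84 -67.57  51.93]
232.5 [ 0.5  10.17  4.35] [ 85.88 -67.51  51.86]
231.5 [-0.04  8.66  4.9 ] [ 85.92 -67.41  51.81]
230.5 [0.14 6.84 4.95] [ 85.91 -67.34  51.74]
229.5 [0.15 4.87 5.45] [ 85.97 -67.3   51.72]
228.5 [-0.58  3.41  6.95] [ 86.05 -67.26  51.71]
227.5 [-0.6   2.26  7.86] [ 86.06 -67.26  51.66]
open 45.75 g [ 85.26 -66.25  51.14] F [0.41 0.67 0.53] gap 45.9 T [-0.01 -0.02 -0.03]
up 46.88 g [ 84.76 -66.41 149.33] F [-0.69 -0.2   0.07] gap 46.3 T [0.   0.05 0.02]
```

View pics/w9.png

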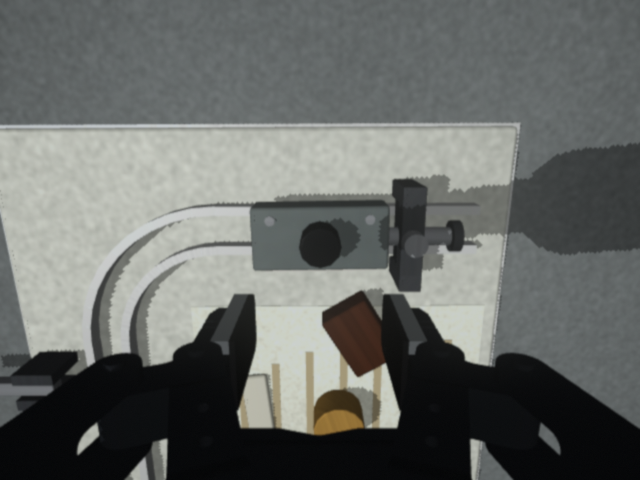

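```bash
python3 - <<'E'
from rig import *
import cv2,numpy as np
im=cv2.imread("pics/w9.png");a=cv2.resize(im[190:290,240:440],None,fx=4,fy=4,interpolation=cv2.INTER_CUBIC)
s=capture("scene");cv2.imwrite("pics/s9.png",s)
b=cv2.resize(s[180:330,210:390],None,fx=4,fy=4,interpolation=cv2.INTER_CUBIC)
cv2.imwrite("pics/w9a.png",a);cv2.imwrite("pics/s9a.png",b)
E
```

```text
(no output)
```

View pics/w9a.png

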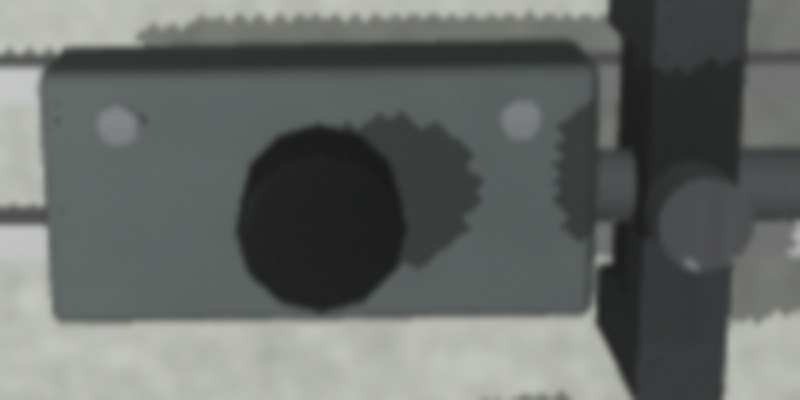

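View pics/s9a.png

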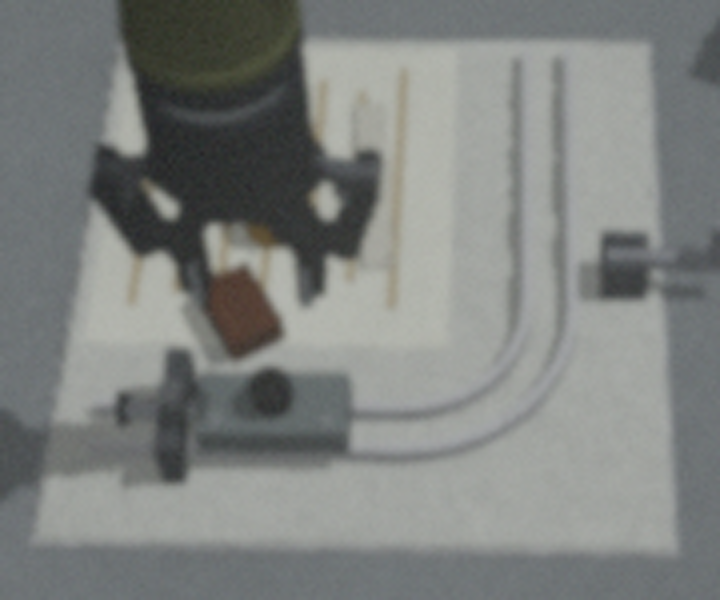

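The close-up shows the nose touching the screw at (597,185), with the carriage upright and in line with the leg. The scene view shows the bolt fully out of its cheeks at (640,265). The gripper is 80 mm above everything, so I'm handing the job in.

```bash
python3 - <<'E'
from rig import *
hold(.3);print(get_obs()["t"]);finish_job()
E
```

```text
47.2833
the job is handed in; nothing more can be done
```

I drew the bolt, slid the carriage round the bend while holding its knob, and pressed it against the set screw. I then eased off, let go and handed the job in at 47.3 s of the 67 s allowed.

- **Bolt:** the gripper pulled the peg about 55 mm, until the force rose at the end of its travel. The last picture shows the bar fully out of its cheeks.
- **Slide:** it took about 4.5 N. Sideways force at the wrist stayed under about 2 N all the way.
- **Press:** the screw met the carriage with its middle at about guide y = -67 mm. I built the wrist force up to about 15 N and held it for 0.5 s, which is about 10.5 N on the stop after the sliding force. I worked that out from the wrist force, since the force on the stop can't be read directly.
- **Last checks:** the pictures show the nose touching the screw and the carriage upright and in line in leg 2. The gripper was clear, with its contact force at about zero. The weight, folder and block look unmoved. I did not re-check the other bystanders one by one, but the arm did not work near them.
- **Disagreements:** my camera fits of the two legs differed in angle by up to about 0.015 rad, so I used a value in between and corrected by feel. Gripping also showed an upward force of 5 to 7 N at the wrist, which I put down to the fingers pressing down as they close. It caused no trouble and disappeared once the gripper opened.

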